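# Hang the parts scoop on its bin

### The job

Pick up the parts scoop with the orange grip and hang it by its own hook over the rim of the blue bin with the brass bushings, on any wall, cup inside or outside, so that it hangs there upright and still by itself. Leave the scoop with the black grip standing where it is.

Things in the scene. Friction and masses are not known exactly. Their poses are not given: they have to be found in the camera images.
- orange_scoop: Steel parts scoop with an orange grip, upright on its flat bottom, 145 mm tall, 0.11-0.23 kg. Origin: underside, below the outer face of its back plate; z up, x toward the cup (at the start away from the robot, within 35 degrees). Open box cup 60 (x) x 50 x 42 mm high; hook behind, toward -x; above it a block grip 24 x 24 mm centred at x = 8, y = 0 mm, from z = 87 to 145 mm.
- orange_scoop_hook (a point): Middle of the orange scoop's hook mouth, on the underside of the hook bar: 11 mm toward -x and 82 mm above the scoop's origin, axes as the scoop's; the rim ends up against it. The mouth is 22 mm wide in x, from the back plate (outer face at scoop x = 0) to a prong (4 mm thick, 30 mm wide) reaching down to 55 mm above the scoop's underside.
- blue_bin: The blue open bin, fixed to the bench: 160 mm (x) x 140 mm (y) outside, rim 130 mm above the bench, upright walls 5 mm thick, holding brass bushings up to 40 mm above the bench. Origin: centre of its underside; z up; its x axis points away from the robot (within 15 degrees).
- black_scoop: A bystander of the same shape, size and axes as the orange scoop, but with a black grip: to be left alone.

How it is judged:
By the outcome, as a careful person would: the job done as asked, in the order asked, and still so for the second after the job is handed in, with the robot touching nothing.
It also fails if it takes over 48 s, if anything falls off the work surface, if the arm or the gripper's body presses on something with over 40 N, if the wrist force passes 120 N, or if a joint passes its speed limit or range.

### The arm

A 6-joint arm with a two-finger parallel gripper is mounted at the origin on the work surface. World frame = base frame: x ahead of the robot, y to its left, z up, the work surface at z = 0. Lengths are in m, angles in rad, forces in N, time in s.
With the tool pointing down it reaches from about 0.3 to 0.775 m from the base axis. Payload 14.6 kg.
Tool frame: the origin (TCP) lies at the very end of the fingers, on their centre line; the grasp point (between the pads) lies 19 mm behind it; z points along the fingers, y is the direction in which the jaws open and shut (so a half turn about z gives the same grasp; the last joint's range is limited). The gripper opens to 85 mm and grips with 20 to 120 N. Pads are 22 mm wide; open, the fingers measure 114 mm over their backs; the gripper's body (76 mm by 85 mm) begins 54 mm behind the grasp point. The pads swing forward as they close: fully open they stand 13 mm farther back than shut.
Start: joints at [1.24, 0.3, 1.521, -0, 1.321, -0.067], TCP at [0.143, 0.531, 0.231] pointing down, gripper open.
Joint ranges: [-3.03, 3.03], [-0.79, 2.21], [0.23, 2.52], [-1.04, 4.18], [0, 3.07], [-2.55, 2.55]. Speed limits (rad/s): [2.22, 2.22, 2.57, 3.14, 3.14, 3.14].

### API

Orientations are given as a unit quaternion [w, x, y, z].
In Python, from workcell import monitor, eyes, ticket gives the robot as it stands.
- The arm moves only by the tool drive_tool, never from a script. Its argument "motion" is a list of rows, each an object of numbers: "tx", "ty", "tz": the shift along the tool's x, y, z in m; "roll": the turn about the tool's z in rad. In form: [{"tx": .., "ty": .., "tz": .., "roll": ..}, ...]. A call has 1 to 20 rows; each row shifts and turns the commanded pose from where the row before left it, along the tool's axes as they then stand; what a row does not reach is not made up. A row lasts 1/8 s, in which the tool goes at most 62.5 mm and 10.7 degrees, less where a joint would pass 70% of its speed; a pose out of reach is approached as far as the arm can. A call is refused whole if a number of a shift passes 0.0625 or a number of a turn 0.188, either way. A call with a gripper value outside its range is refused whole. "fingers" is the gripper command: -1 is shut, 1 is fully open, values between are in proportion, set as the call begins (left out, the last holds). The fingers move at their own pace and stop on an object; "newtons" is the grip in N (left out, the last holds). Time passes only in rows, so rows that do not move let the fingers close. It gives the time, the measured TCP pose, the force and the opening at its end, in the units of the state.
- monitor.read_state(): the state, without advancing time (a new reading comes with each control period).
- eyes.get_image(name): name is "scene" or "top" or "wrist"; returns a dict with "frame" (400x640x3 uint8, blue, green, red), "fx", "fy", "cx", "cy" (pixels), "k1" (the pictures are not rectified: a ray, as slopes to the right and down, at radius r is drawn at 1 + k1 r^2 times it, then the intrinsics apply), "rvec" (rotation vector, rad) and "tvec" (3), from world to camera coordinates, as OpenCV has them. Camera axes: x right, y down, z forward; pixel columns grow to the right and rows downward; lengths in m; the calibration is good to about 2 mm. A picture is of the moment at which its call begins. There is no depth.
- ticket.finish_job(): hands the job in, once; it reports no verdict.
The state is a dict: "time": time; "joint_pos": joint angles; "joint_vel": joint speeds; "effort": joint torques, N m; "tool_pos": TCP position; "tool_rot": TCP orientation; "force": force on the tool from outside, world axes, zero at the start; "torque": the same for the moment, N m; "width": opening from 0.0 (shut) to 1.0 (fully open).
Only numpy, scipy, OpenCV 4.12 (cv2) and the standard library are available. Lean on these libraries where they do the work, as an engineer would, in place of code of your own. Each camera call takes 0.05 s, during which the arm holds its last target.

## Working session

There is one attempt and no reset: what is moved stays moved. The work goes in short steps, Python scripts to look and compute and a tool call to move; the robot and the scene stay as the last step left them, time stands still between calls to the robot, and variables do not carry over. Pictures are saved under pics/ and viewed, and the job is handed in when it is done.

Besides the shell and the picture viewer there is one more tool, called after ">>>" by a JSON object that holds its "method" and its "body". drive_tool: Moves the arm, as the interface text tells. Its arguments: {"type":"object","properties":{"motion":{"type":"array"},"fingers":{"type":"number"},"newtons":{"type":"number"}},"required":["motion"]}

```bash
mkdir -p pics; ls; python3 - <<'E'
from workcell import monitor, eyes
import cv2
print(monitor.read_state())
for n in ["scene","top","wrist"]:
    d=eyes.get_image(n); cv2.imwrite(f"pics/{n}0.png",d["frame"])
    print(n,{k:v for k,v in d.items() if k!="frame"})
E
```

```text
pics
{'time': 0.0, 'joint_pos': array([ 1.24037713e+00,  3.00481897e-01,  1.52159723e+00,  9.59554721e-07,
        1.32066983e+00, -6.65572754e-02]), 'joint_vel': array([-1.15158274e-03, -6.08173242e-04,  7.39758268e-04, -8.28910455e-05,
        1.03300602e-03,  3.67615862e-04]), 'effort': array([-5.05787066e-04, -5.43495226e+01, -3.61795700e+01, -5.55491090e-05,
        3.93057431e-03, -3.41867735e-05]), 'tool_pos': array([0.14335035, 0.53074979, 0.23070855]), 'tool_rot': array([-1.14460364e-04,  1.31548665e-01,  9.91309545e-01, -5.66710671e-04]), 'force': array([ 0.38241117, -0.40971037,  0.19442742]), 'torque': array([-0.03158986, -0.05426936,  0.01662216]), 'width': 1.0020373616269267}
scene {'fx': 365.2424024503107, 'fy': 365.2424024503107, 'cx': 319.5576076414402, 'cy': 200.412585058873, 'k1': -0.005732311232814911, 'rvec': array([ 0.6669355 ,  2.51809733, -1.25170728]), 'tvec': array([ 0.46666212, -0.06234071,  1.05051218])}
top {'fx': 367.82413587942244, 'fy': 367.82413587942244, 'cx': 317.34422837212526, 'cy': 201.1850112704395, 'k1': -0.026013112749448727, 'rvec': array([ 2.21059486, -2.2027926 ,  0.08775541]), 'tvec': array([-0.06526283,  0.51740198,  0.98318692])}
wrist {'fx': 344.2425054315617, 'fy': 344.2425054315617, 'cx': 316.65290028488755, 'cy': 202.2377116562694, 'k1': -0.06648928416799589, 'rvec': array([-2.27699762, -1.74473786, -0.28589941]), 'tvec': array([-0.55011221, -0.04260308,  0.37938023])}
```

View pics/scene0.png

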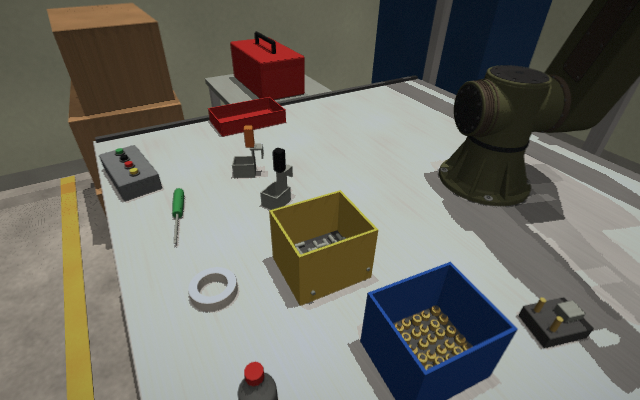

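View pics/top0.png

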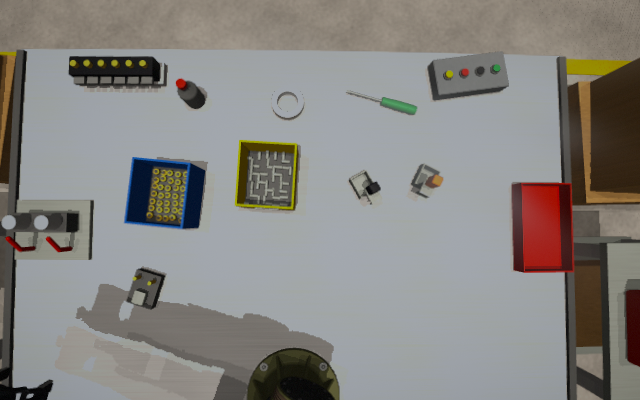

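View pics/wrist0.png

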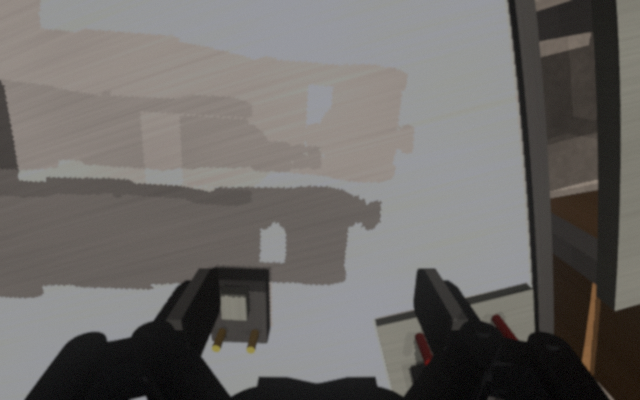

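The top view has the orange scoop near (430,180), the black one near (367,187), and the blue bin with bushings near (165,193). The yellow bin sits between them. I'll zoom in for accurate points.

```bash
cat > h.py <<'E'
import numpy as np, cv2
from workcell import monitor, eyes
def K(d): return np.array([[d["fx"],0,d["cx"]],[0,d["fy"],d["cy"]],[0,0,1]])
def D(d): return np.array([d["k1"],0,0,0,0.])
def ray(d,u,v):
    p=cv2.undistortPoints(np.array([[[u,v]]],float),K(d),D(d))[0,0]
    R=cv2.Rodrigues(d["rvec"])[0]; return -R.T@d["tvec"], R.T@np.array([p[0],p[1],1])
def onz(d,u,v,z):
    c,r=ray(d,u,v); return c+r*(z-c[2])/r[2]
def proj(d,P):
    return cv2.projectPoints(np.atleast_2d(np.array(P,float)),d["rvec"],d["tvec"],K(d),D(d))[0][:,0]
def tri(*obs):
    A=np.zeros((3,3));b=np.zeros(3)
    for d,u,v in obs:
        c,r=ray(d,u,v); r/=np.linalg.norm(r); M=np.eye(3)-np.outer(r,r); A+=M;b+=M@c
    return np.linalg.solve(A,b)
E
python3 - <<'E'
from h import *
import pickle
d={}
for n in ["scene","top"]:
    d[n]=eyes.get_image(n)
pickle.dump(d,open("d0.pkl","wb"))
def crop(n,x,y,w,h,s,f):
    cv2.imwrite(f,cv2.resize(d[n]["frame"][y:y+h,x:x+w],None,fx=s,fy=s,interpolation=cv2.INTER_CUBIC))
crop("top",400,150,60,50,12,"pics/c1.png")
crop("top",115,145,100,90,6,"pics/c2.png")
crop("scene",220,115,80,60,10,"pics/c3.png")
crop("scene",350,255,180,145,4,"pics/c4.png")
E
```

```text
(no output)
```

View pics/c1.png

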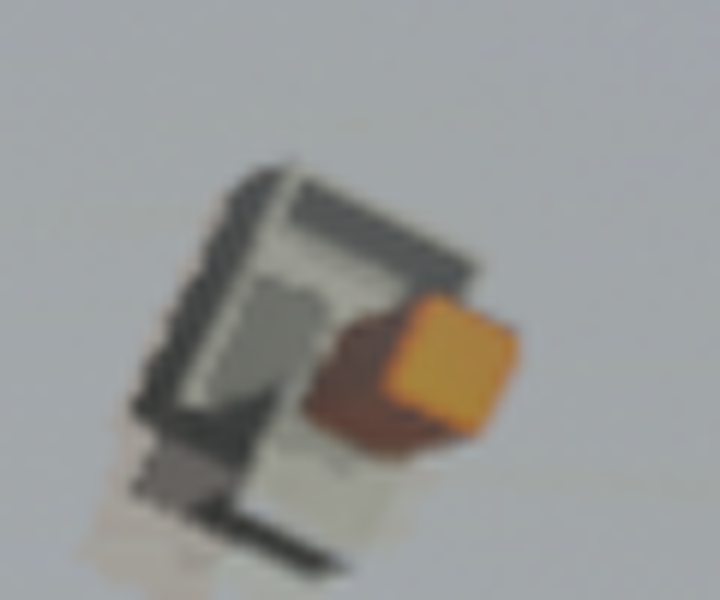

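View pics/c2.png

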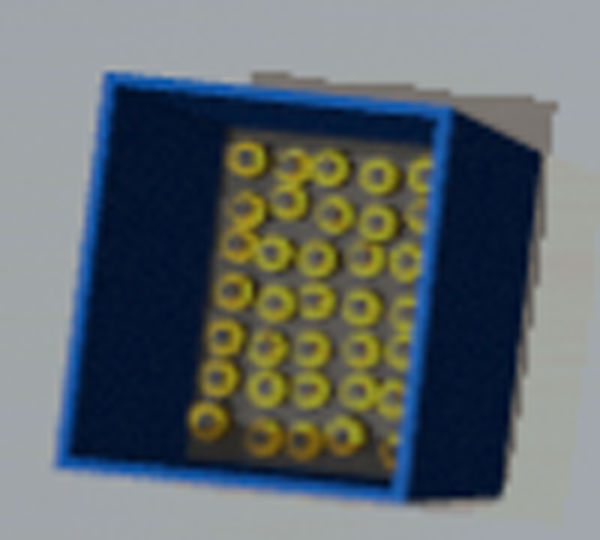

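View pics/c3.png

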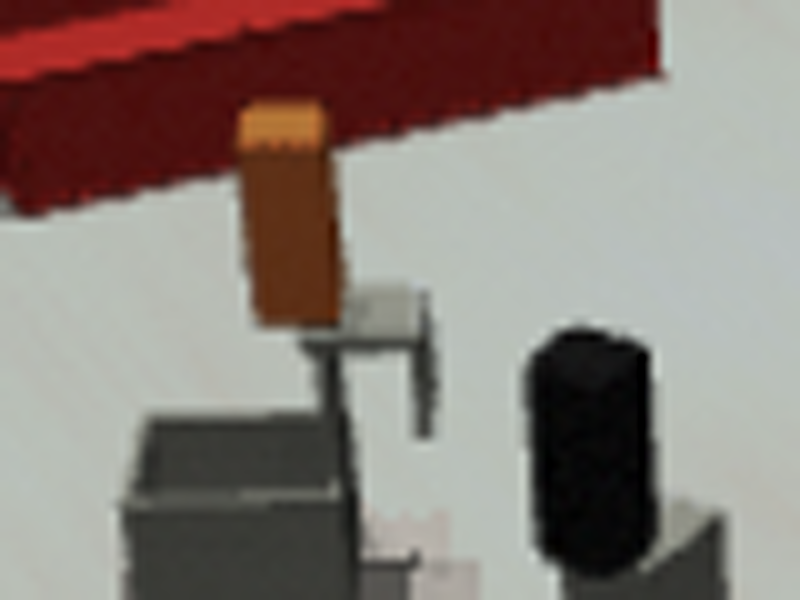

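View pics/c4.png

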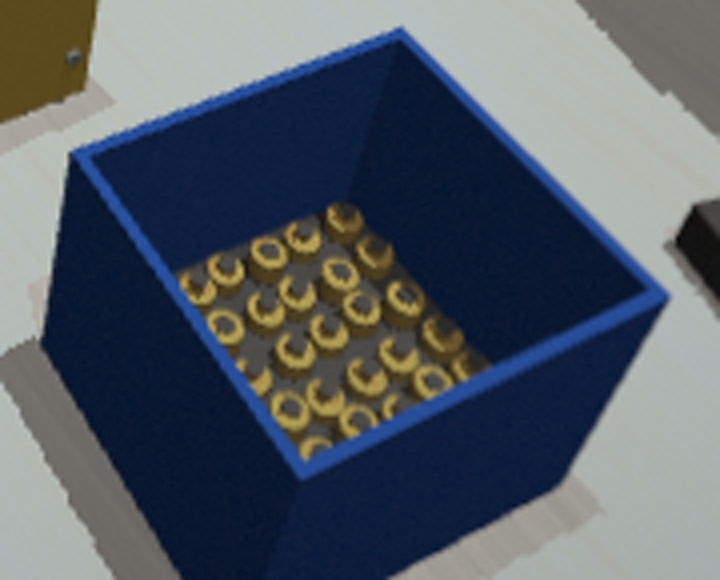

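```bash
python3 - <<'E'
from h import *
import pickle
d=pickle.load(open("d0.pkl","rb"));T=d["top"];S=d["scene"]
f=lambda X,x0,s:(X+.5)/s-.5+x0
t=lambda X,Y,x0,y0,s:(f(X,x0,s),f(Y,y0,s))
g=[t(*p,400,150,12) for p in [(435,293),(520,345),(475,437),(385,380)]]
G=np.array([onz(T,*p,.145) for p in g]);print("grip",G.round(4),G.mean(0).round(4))
for i in range(4):
    e=G[(i+1)%4]-G[i];print(np.linalg.norm(e).round(4),np.degrees(np.arctan2(e[1],e[0])).round(1))
# scene grip top center
gs=t(283,125,220,115,10);print("grip scene",onz(S,*gs,.145), "tri",tri((S,*gs),(T,*t(454,364,400,150,12))))
b=np.array([onz(T,*t(*p,115,145,6),.13) for p in [(107,75),(452,106),(405,500),(60,467)]])
print("bin top",b.round(4),b.mean(0))
bs=np.array([onz(S,*t(*p,350,255,4),.13) for p in [(402,30),(668,296),(303,475),(75,152)]])
print("bin scene",bs.round(4),bs.mean(0))
for B in(b,bs):
  for i in range(4):
    e=B[(i+1)%4]-B[i];print(np.linalg.norm(e).round(4),np.degrees(np.arctan2(e[1],e[0])).round(1))
# cup corners: from top crop
for p in [(292,165),(478,268),(185,405)]:
    print("cup",onz(T,*t(*p,400,150,12),.042).round(4))
E
```

```text
grip [[ 0.5771 -0.3436  0.145 ]
 [ 0.5668 -0.3607  0.145 ]
 [ 0.5483 -0.3512  0.145 ]
 [ 0.5596 -0.3332  0.145 ]] [ 0.563  -0.3472  0.145 ]
0.0199 -121.2
0.0207 153.0
0.0213 57.9
0.0204 -30.7
grip scene [ 0.56536386 -0.33773068  0.145     ] tri [ 0.56264013 -0.34852145  0.14005911]
bin top [[0.6155 0.3838 0.13  ]
 [0.6037 0.2456 0.13  ]
 [0.4465 0.2608 0.13  ]
 [0.459  0.3977 0.13  ]] [0.53116845 0.3219882  0.13      ]
bin scene [[0.4476 0.2659 0.13  ]
 [0.4611 0.4024 0.13  ]
 [0.6168 0.3867 0.13  ]
 [0.604  0.2503 0.13  ]] [0.53237047 0.32633669 0.13      ]
0.1387 -94.9
0.1579 174.5
0.1374 84.8
0.1572 -5.1
0.1372 84.4
0.1565 -5.8
0.137 -95.4
0.1571 174.3
cup [ 0.6191 -0.3481  0.042 ]
cup [ 0.5963 -0.3898  0.042 ]
cup [ 0.5651 -0.3232  0.042 ]
```

>>> {"method": "drive_tool", "body": {"motion": [{"tx":-0.02,"ty":-0.023,"tz":-0.01},{"tx":-0.0396,"ty":-0.0461,"tz":-0.01},{"tx":-0.0396,"ty":-0.0461},{"tx":-0.0396,"ty":-0.0461},{"tx":-0.0396,"ty":-0.0461},{"tx":-0.0396,"ty":-0.0461},{"tx":-0.0396,"ty":-0.0461},{"tx":-0.0396,"ty":-0.0461},{"tx":-0.0396,"ty":-0.0461},{"tx":-0.0396,"ty":-0.0461},{"tx":-0.0396,"ty":-0.0461},{"tx":-0.0396,"ty":-0.0461},{"tx":-0.0396,"ty":-0.0461},{"tx":-0.0396,"ty":-0.0461},{"tx":-0.0396,"ty":-0.0461},{"tx":-0.0396,"ty":-0.0461},{"tx":-0.02,"ty":-0.023},{"roll":0.1125},{"roll":0.1125},{}], "fingers": 1, "newtons": 60}}

```text
$.motion[0]: bad value
```

```bash
python3 - <<'E'
from h import *
import pickle
s=monitor.read_state();print(s["time"],s["tool_pos"],s["tool_rot"],s["joint_pos"])
d=eyes.get_image("wrist");d["st"]=s;pickle.dump(d,open("d1.pkl","wb"));cv2.imwrite("pics/w1.png",d["frame"])
E
```

```text
0.25 [0.14337714 0.53086688 0.23101276] [-5.85410203e-05  1.31530218e-01  9.91312123e-01 -2.69457863e-04] [ 1.24039678e+00  3.00178971e-01  1.52127104e+00  8.78990968e-06
  1.32069406e+00 -6.65768085e-02]
```

View pics/w1.png

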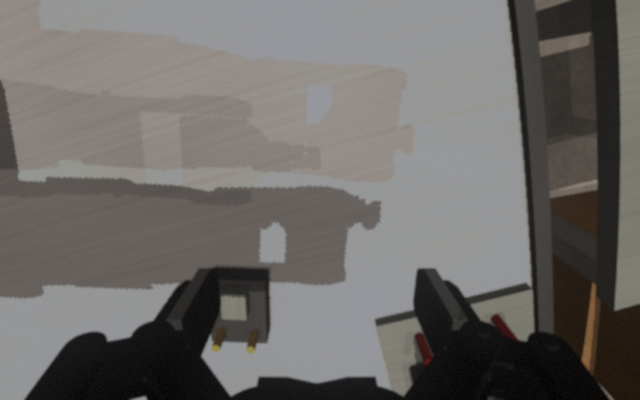

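The call was refused whole, so nothing moved and the wrist view is unchanged. It looks like every row needs all four keys.

>>> {"method": "drive_tool", "body": {"motion": [{"tx":-0.02,"ty":-0.023,"tz":-0.01,"roll":0},{"tx":-0.0396,"ty":-0.0461,"tz":-0.01,"roll":0},{"tx":-0.0396,"ty":-0.0461,"tz":0,"roll":0},{"tx":-0.0396,"ty":-0.0461,"tz":0,"roll":0},{"tx":-0.0396,"ty":-0.0461,"tz":0,"roll":0},{"tx":-0.0396,"ty":-0.0461,"tz":0,"roll":0},{"tx":-0.0396,"ty":-0.0461,"tz":0,"roll":0},{"tx":-0.0396,"ty":-0.0461,"tz":0,"roll":0},{"tx":-0.0396,"ty":-0.0461,"tz":0,"roll":0},{"tx":-0.0396,"ty":-0.0461,"tz":0,"roll":0},{"tx":-0.0396,"ty":-0.0461,"tz":0,"roll":0},{"tx":-0.0396,"ty":-0.0461,"tz":0,"roll":0},{"tx":-0.0396,"ty":-0.0461,"tz":0,"roll":0},{"tx":-0.0396,"ty":-0.0461,"tz":0,"roll":0},{"tx":-0.0396,"ty":-0.0461,"tz":0,"roll":0},{"tx":-0.0396,"ty":-0.0461,"tz":0,"roll":0},{"tx":-0.02,"ty":-0.023,"tz":0,"roll":0},{"tx":0,"ty":0,"tz":0,"roll":0.1125},{"tx":0,"ty":0,"tz":0,"roll":0.1125},{"tx":0,"ty":0,"tz":0,"roll":0}], "fingers": 1, "newtons": 60}}

```text
time: 2.8
tool_pos: [0.5631, -0.3464, 0.2511]
tool_rot: [-0.0, 0.242, 0.97, 0.0]
force: [0.9, -0.1, -0.5]
width: 1.003
```

```bash
python3 - <<'E'
from h import *
import pickle
s=monitor.read_state();print(s["time"],s["tool_pos"],s["tool_rot"],s["joint_pos"])
d=eyes.get_image("wrist");d["st"]=s;pickle.dump(d,open("d1.pkl","wb"));cv2.imwrite("pics/w2.png",d["frame"])
E
```

```text
2.8 [ 0.56313616 -0.34638154  0.25105993] [-1.71822043e-04  2.41680717e-01  9.70355810e-01  5.19659577e-05] [-6.06822282e-01  5.44142503e-01  1.13323676e+00 -2.49037657e-05
  1.46457155e+00 -1.68942087e+00]
```

View pics/w2.png

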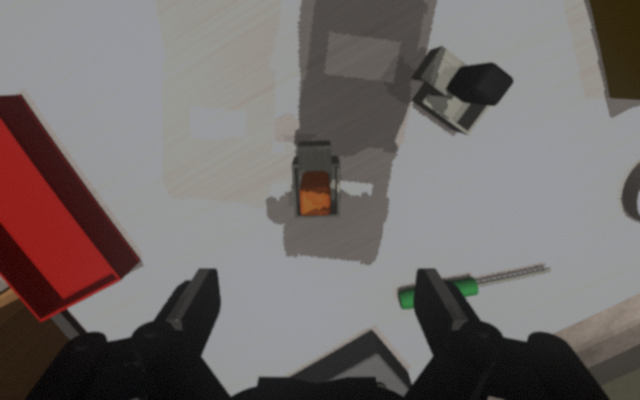

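The wrist view shows the orange grip's top near (316,202), its sides almost parallel to the image columns. The bar and hook are just above it, and the black scoop is at (480,85), well to the side. Next I'll zoom and fit.

```bash
python3 - <<'E'
from h import *
import pickle
d=pickle.load(open("d1.pkl","rb"))
im=cv2.resize(d["frame"][130:230,270:370],None,fx=6,fy=6,interpolation=cv2.INTER_CUBIC)
cv2.imwrite("pics/w2c.png",im)
yaw=np.radians(-28);a=np.array([np.cos(yaw),np.sin(yaw),0]);b=np.array([-a[1],a[0],0])
o=np.array([.563,-.347,0])-.008*a
print(proj(d,[o+a*(.008+i*.012)+b*j*.012+[0,0,.145] for i,j in((-1,-1),(-1,1),(1,1),(1,-1))]))
E
```

```text
[[298.74410506 184.39144307]
 [330.86274806 184.41805411]
 [330.42062792 214.48537403]
 [299.22974074 214.45954347]]
```

View pics/w2c.png

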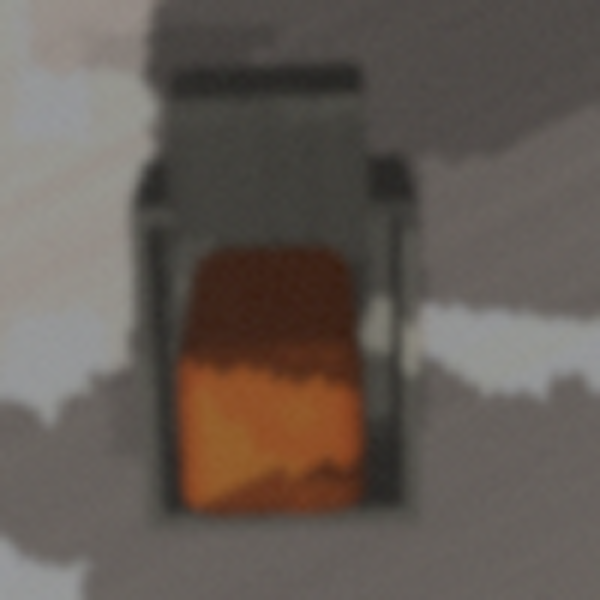

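>>> {"method": "drive_tool", "body": {"motion": [{"tx":-0.0015,"ty":0,"tz":0.03,"roll":0},{"tx":0,"ty":0,"tz":0.04,"roll":0},{"tx":0,"ty":0,"tz":0.04,"roll":0},{"tx":0,"ty":0,"tz":0.03,"roll":0},{"tx":0,"ty":0,"tz":0.013,"roll":0},{"tx":0,"ty":0,"tz":0,"roll":0}]}}

```text
time: 3.6
tool_pos: [0.5645, -0.347, 0.0982]
tool_rot: [-0.0, 0.241, 0.97, 0.0]
force: [-1.0, -0.5, 0.0]
width: 0.995
```

>>> {"method": "drive_tool", "body": {"motion": [{"tx":0,"ty":0,"tz":0,"roll":0},{"tx":0,"ty":0,"tz":0,"roll":0},{"tx":0,"ty":0,"tz":0,"roll":0},{"tx":0,"ty":0,"tz":0,"roll":0},{"tx":0,"ty":0,"tz":0,"roll":0},{"tx":0,"ty":0,"tz":0,"roll":0}], "fingers": -1, "newtons": 60}}

```text
time: 4.35
tool_pos: [0.5646, -0.3473, 0.0988]
tool_rot: [0.0, 0.242, 0.97, -0.0]
force: [-2.1, -1.2, 5.3]
width: 0.276
```

```bash
python3 - <<'E'
from h import *
import pickle
s=monitor.read_state();print(s["time"],s["tool_pos"],s["tool_rot"],s["force"],s["torque"],s["width"])
d=eyes.get_image("wrist");d["st"]=s;pickle.dump(d,open("d2.pkl","wb"));cv2.imwrite("pics/w3.png",d["frame"])
E
```

```text
4.35 [ 0.56462023 -0.34729291  0.09880088] [ 3.50593304e-04  2.42000227e-01  9.70276105e-01 -2.17213562e-04] [-2.08050612 -1.20637198  5.29320271] [-0.08009587  0.25482258 -0.05643504] 0.2764182877198251
```

View pics/w3.png

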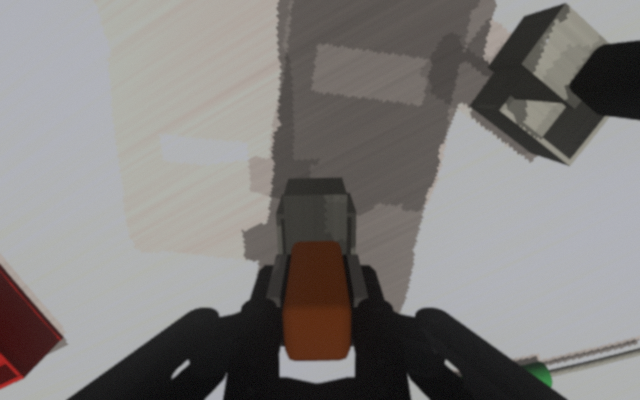

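The grip is held: width 0.276 is about 23.5 mm, against the 24 mm block. Now I'll lift, high enough to clear the 145 mm black scoop.

>>> {"method": "drive_tool", "body": {"motion": [{"tx":0,"ty":0,"tz":-0.02,"roll":0},{"tx":0,"ty":0,"tz":-0.04,"roll":0},{"tx":0,"ty":0,"tz":-0.05,"roll":0},{"tx":0,"ty":0,"tz":-0.05,"roll":0},{"tx":0,"ty":0,"tz":-0.02,"roll":0},{"tx":0,"ty":0,"tz":0,"roll":0},{"tx":0,"ty":0,"tz":0,"roll":0}]}}

```text
time: 5.28
tool_pos: [0.5642, -0.3468, 0.277]
tool_rot: [-0.001, 0.242, 0.97, 0.0]
force: [-0.7, -0.1, -2.3]
width: 0.272
```

```bash
python3 - <<'E'
from h import *
s=monitor.read_state();print(s["time"],s["tool_pos"],s["force"],s["torque"],s["width"])
d=eyes.get_image("scene");cv2.imwrite("pics/s1.png",d["frame"])
E
```

```text
5.275 [ 0.56422187 -0.34676017  0.27701805] [-0.69865122 -0.12561312 -2.34304439] [-0.02524295 -0.00413653 -0.05361495] 0.2722481778732831
```

View pics/s1.png

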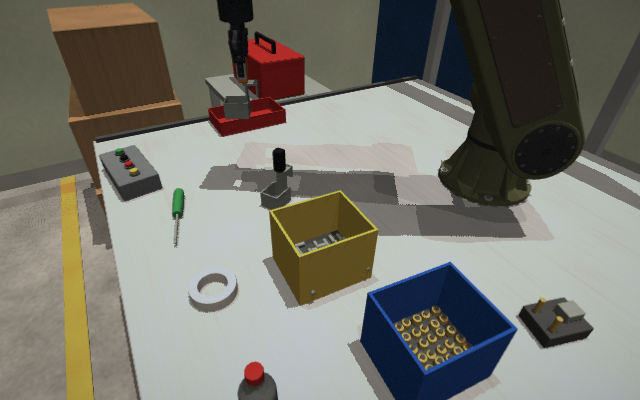

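The scoop hangs straight in the gripper at about (237,100), with 2.3 N of weight on the wrist. The path to the bin is clear at this height.

>>> {"method": "drive_tool", "body": {"motion": [{"tx":0.0091,"ty":0.022,"tz":0,"roll":0},{"tx":0.0182,"ty":0.0439,"tz":0,"roll":0},{"tx":0.0182,"ty":0.0439,"tz":0,"roll":0},{"tx":0.0182,"ty":0.0439,"tz":0,"roll":0},{"tx":0.0182,"ty":0.0439,"tz":0,"roll":0},{"tx":0.0182,"ty":0.0439,"tz":0,"roll":0},{"tx":0.0182,"ty":0.0439,"tz":0,"roll":0},{"tx":0.0182,"ty":0.0439,"tz":0,"roll":0},{"tx":0.0182,"ty":0.0439,"tz":0,"roll":0},{"tx":0.0182,"ty":0.0439,"tz":0,"roll":0},{"tx":0.0182,"ty":0.0439,"tz":0,"roll":0},{"tx":0.0182,"ty":0.0439,"tz":0,"roll":0},{"tx":0.0182,"ty":0.0439,"tz":0,"roll":0},{"tx":0.0182,"ty":0.0439,"tz":0,"roll":0},{"tx":0.0091,"ty":0.022,"tz":0,"roll":0},{"tx":0,"ty":0,"tz":0,"roll":-0.133},{"tx":0,"ty":0,"tz":0,"roll":-0.133},{"tx":0,"ty":0,"tz":0,"roll":-0.132},{"tx":0,"ty":0,"tz":0,"roll":0},{"tx":0,"ty":0,"tz":0,"roll":0}]}}

```text
time: 7.82
tool_pos: [0.6278, 0.3157, 0.278]
tool_rot: [-0.0, 0.047, 0.999, -0.0]
force: [0.5, -0.5, -2.4]
width: 0.276
```

```bash
python3 - <<'E'
from h import *
import pickle
s=monitor.read_state();print(s["time"],s["tool_pos"],s["tool_rot"],s["force"],s["width"])
d={}
for n in ["wrist","scene","top"]:
    d[n]=eyes.get_image(n);cv2.imwrite(f"pics/{n}2.png",d[n]["frame"])
d["st"]=s;pickle.dump(d,open("d3.pkl","wb"))
c=lambda n,x,y,w,h,s,f:cv2.imwrite(f,cv2.resize(d[n]["frame"][y:y+h,x:x+w],None,fx=s,fy=s,interpolation=cv2.INTER_CUBIC))
c("scene",320,200,200,150,4,"pics/s2c.png")
E
```

```text
7.825 [0.62777359 0.3156971  0.27796428] [-2.65186588e-04  4.66554494e-02  9.98911001e-01 -1.07913865e-04] [ 0.51134648 -0.4896033  -2.40059954] 0.27568961228619765
```

View pics/wrist2.png

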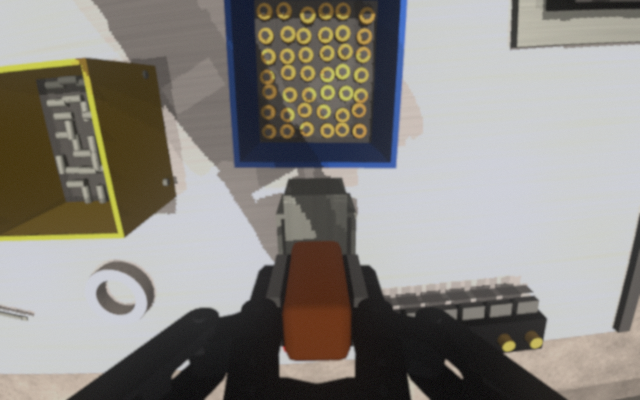

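View pics/scene2.png

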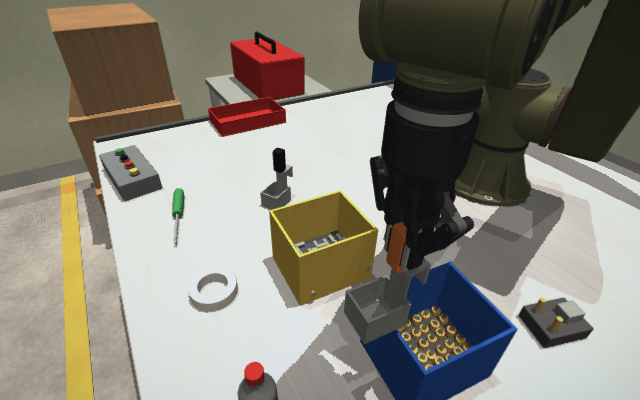

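View pics/top2.png

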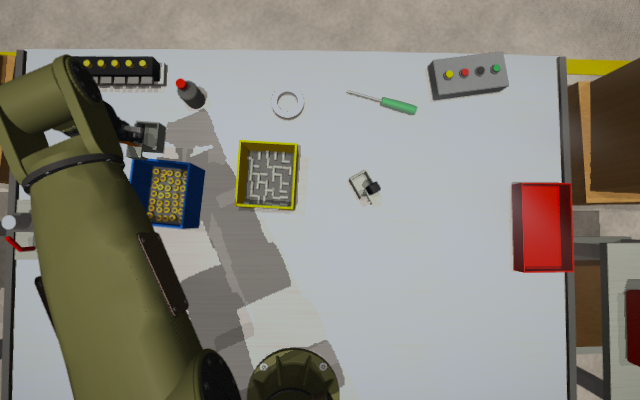

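```bash
python3 - <<'E'
from h import *
import pickle
D3=pickle.load(open("d3.pkl","rb"));d=D3["wrist"];s=D3["st"]
f=d["frame"]
cv2.imwrite("pics/w4c.png",cv2.resize(f[130:250,220:410],None,fx=4,fy=4,interpolation=cv2.INTER_CUBIC))
# rim rows: blue edge along columns
b=f.astype(int)
pts=[]
for u in list(range(245,280,5))+list(range(355,392,5)):
    col=b[145:185,u]; m=(col[:,0]-col[:,2])>60
    i=np.where(m)[0]; pts.append((u,145+i.min(),145+i.max()))
print(pts)
E
```

```text
Traceback (most recent call last):
ValueError: zero-size array to reduction operation minimum which has no identity
```

View pics/w4c.png

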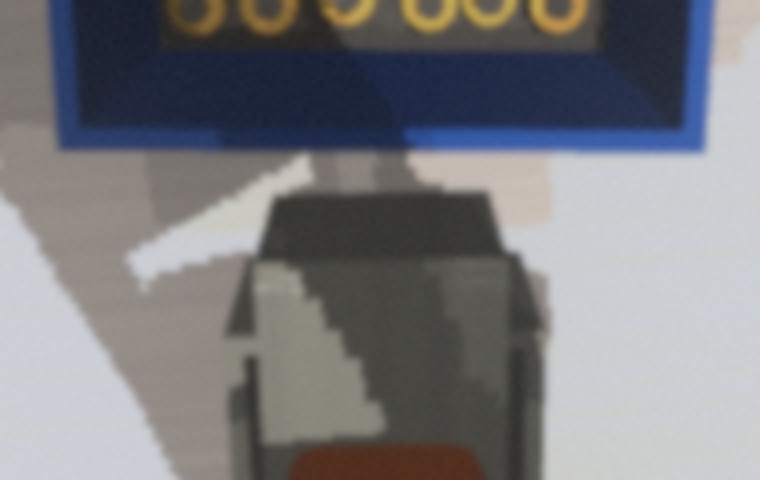

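```bash
python3 - <<'E'
from h import *
import pickle
from scipy.spatial.transform import Rotation as Ro
D3=pickle.load(open("d3.pkl","rb"));d=D3["wrist"];s=D3["st"]
q=s["tool_rot"];R=Ro.from_quat([q[1],q[2],q[3],q[0]]).as_matrix()
tl=lambda P:(R.T@(P-s["tool_pos"])).round(4)
c=lambda X,Y:((X+.5)/4-.5+220,(Y+.5)/4-.5+130)
print("toolx yaw",np.degrees(np.arctan2(R[1,0],R[0,0])))
for n,p,z in [("rimL",(58,150),.13),("rimR",(705,152),.13),("rimL i",(78,128),.13),("rimR i",(685,130),.13),("bartop L",(255,257),.266),("bartop R",(508,257),.266),("prong low L",(275,193),.234),("prong low R",(492,193),.234),("grip bot L",(300,446),.266),("grip botR",(470,446),.266)]:
    P=onz(d,*c(*p),z);print(n,P.round(4),tl(P))
E
```

```text
toolx yaw 174.65173403602043
rimL [0.6059 0.2465 0.13  ] [ 0.0153 -0.0709  0.148 ]
rimR [0.6192 0.3855 0.13  ] [0.0149 0.0687 0.148 ]
rimL i [0.6015 0.2516 0.13  ] [ 0.0201 -0.0662  0.148 ]
rimR i [0.614  0.3813 0.13  ] [0.0197 0.064  0.148 ]
bartop L [0.593  0.3036 0.266 ] [ 0.0335 -0.0153  0.012 ]
bartop R [0.5958 0.3331 0.266 ] [0.0335 0.0143 0.012 ]
prong low L [0.5936 0.3034 0.234 ] [ 0.0328 -0.0154  0.044 ]
prong low R [0.5964 0.3335 0.234 ] [0.0328 0.0148 0.044 ]
grip bot L [0.6176 0.3061 0.266 ] [ 0.0092 -0.0105  0.012 ]
grip botR [0.6196 0.3269 0.266 ] [0.0092 0.0104 0.012 ]
```

Wall and hook measurements agree. In tool x the wall spans 15–20 mm and the hook mouth 7–29 mm, so it's centred to within 1 mm. The rim width (139.6 mm) and prong width (about 30 mm) match the given sizes. I'm lowering most of the way now.

>>> {"method": "drive_tool", "body": {"motion": [{"tx":0,"ty":0,"tz":0.015,"roll":0},{"tx":0,"ty":0,"tz":0.03,"roll":0},{"tx":0,"ty":0,"tz":0.03,"roll":0},{"tx":0,"ty":0,"tz":0.03,"roll":0},{"tx":0,"ty":0,"tz":0.015,"roll":0},{"tx":0,"ty":0,"tz":0,"roll":0},{"tx":0,"ty":0,"tz":0,"roll":0}]}}

```text
time: 8.85
tool_pos: [0.6286, 0.3155, 0.1596]
tool_rot: [0.001, 0.045, 0.999, 0.0]
force: [0.2, 0.7, -1.4]
width: 0.272
```

```bash
python3 - <<'E'
from h import *
s=monitor.read_state();print(s["time"],s["tool_pos"],s["force"],s["width"])
for n,(x,y,w,h) in {"wrist":(200,100,240,170),"scene":(320,230,220,165)}.items():
    f=eyes.get_image(n)["frame"];cv2.imwrite(f"pics/{n}5.png",cv2.resize(f[y:y+h,x:x+w],None,fx=3,fy=3,interpolation=cv2.INTER_CUBIC))
E
```

```text
8.85 [0.62860456 0.315509   0.15963108] [ 0.20589829  0.71955872 -1.39152271] 0.272336314322287
```

View pics/wrist5.png

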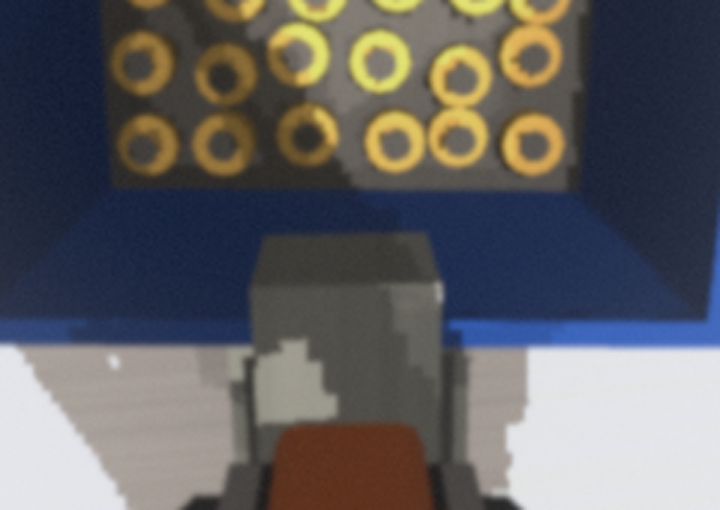

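View pics/scene5.png

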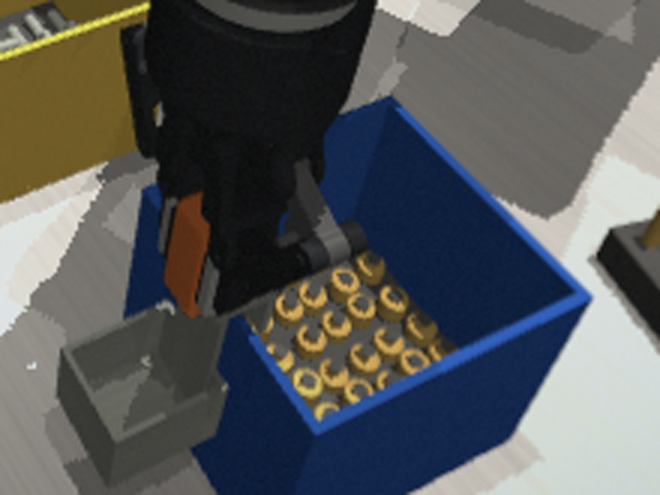

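The prong is inside the wall and the cup outside. Next I slide the back plate toward the wall and set it down.

>>> {"method": "drive_tool", "body": {"motion": [{"tx":0.003,"ty":0,"tz":0.004,"roll":0},{"tx":0.003,"ty":0,"tz":0.003,"roll":0},{"tx":0.0005,"ty":0,"tz":0.002,"roll":0},{"tx":0,"ty":0,"tz":0.002,"roll":0},{"tx":0,"ty":0,"tz":0,"roll":0},{"tx":0,"ty":0,"tz":0,"roll":0}]}}

```text
time: 9.7
tool_pos: [0.6218, 0.3159, 0.1474]
tool_rot: [0.0, 0.045, 0.999, 0.0]
force: [0.5, -0.5, -1.7]
width: 0.275
```

>>> {"method": "drive_tool", "body": {"motion": [{"tx":0,"ty":0,"tz":0.001,"roll":0},{"tx":0,"ty":0,"tz":0,"roll":0},{"tx":0,"ty":0,"tz":0,"roll":0}]}}

```text
time: 10.07
tool_pos: [0.6219, 0.3159, 0.1467]
tool_rot: [0.0, 0.045, 0.999, 0.0]
force: [-0.2, -0.1, 3.3]
width: 0.274
```

```bash
python3 - <<'E'
from h import *
s=monitor.read_state();print(s["time"],s["tool_pos"],s["force"],s["torque"],s["width"])
f=eyes.get_image("wrist")["frame"];x,y,w,h=200,100,240,170;cv2.imwrite("pics/w6.png",cv2.resize(f[y:y+h,x:x+w],None,fx=3,fy=3,interpolation=cv2.INTER_CUBIC))
E
```

```text
10.075 [0.62187194 0.31592215 0.14672557] [-0.24682992 -0.10152813  3.31242423] [-0.14102215  0.15281557  0.04619728] 0.2744037299856206
```

View pics/w6.png

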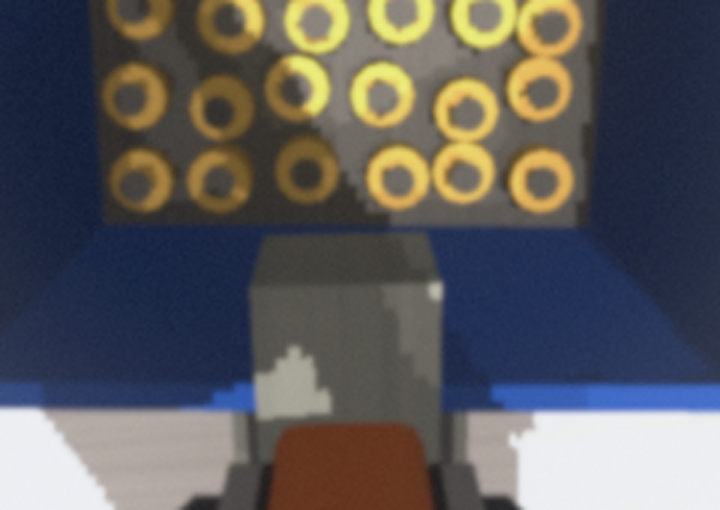

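The bar rests on the rim: force +3.3 N at the expected height, with the back plate about 1 mm from the wall. Releasing.

>>> {"method": "drive_tool", "body": {"motion": [{"tx":0,"ty":0,"tz":0,"roll":0},{"tx":0,"ty":0,"tz":0,"roll":0},{"tx":0,"ty":0,"tz":0,"roll":0},{"tx":0,"ty":0,"tz":0,"roll":0},{"tx":0,"ty":0,"tz":0,"roll":0},{"tx":0,"ty":0,"tz":0,"roll":0}], "fingers": 0.6}}

```text
time: 10.88
tool_pos: [0.6217, 0.3159, 0.1463]
tool_rot: [-0.0, 0.045, 0.999, -0.0]
force: [0.1, -0.4, -0.0]
width: 0.798
```

```bash
python3 - <<'E'
from h import *
s=monitor.read_state();print(s["time"],s["tool_pos"],s["force"],s["torque"],s["width"])
f=eyes.get_image("wrist")["frame"];x,y,w,h=200,100,240,250;cv2.imwrite("pics/w7.png",cv2.resize(f[y:y+h,x:x+w],None,fx=2.4,fy=2.4,interpolation=cv2.INTER_CUBIC))
E
```

```text
10.875 [0.62168903 0.31593124 0.14626462] [ 0.07485884 -0.40346725 -0.00180626] [ 0.0023409  -0.01261068  0.01302465] 0.7976414405177978
```

View pics/w7.png

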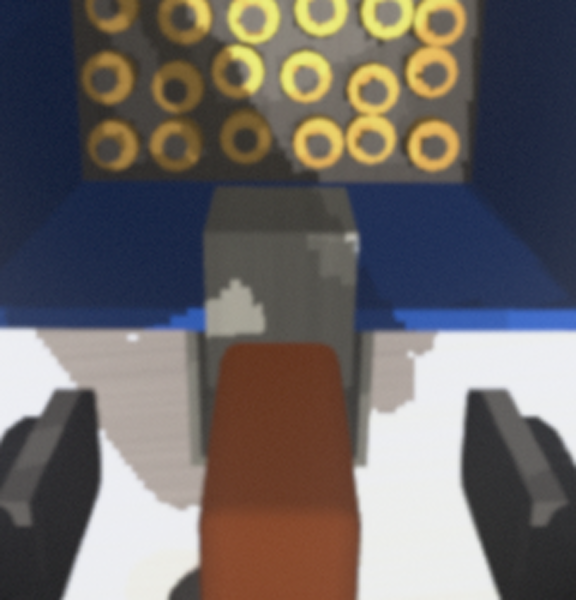

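The fingers are clear of the grip on both sides and the scoop hasn't moved. I'll retreat straight up, then back toward the robot.

>>> {"method": "drive_tool", "body": {"motion": [{"tx":0,"ty":0,"tz":-0.015,"roll":0},{"tx":0,"ty":0,"tz":-0.025,"roll":0},{"tx":0,"ty":0,"tz":-0.035,"roll":0},{"tx":0,"ty":0,"tz":-0.035,"roll":0},{"tx":0,"ty":0,"tz":-0.035,"roll":0},{"tx":0,"ty":0,"tz":-0.025,"roll":0},{"tx":0.03,"ty":0,"tz":0,"roll":0},{"tx":0.05,"ty":0,"tz":0,"roll":0},{"tx":0.05,"ty":0,"tz":0,"roll":0},{"tx":0.05,"ty":0,"tz":0,"roll":0},{"tx":0.05,"ty":0,"tz":0,"roll":0},{"tx":0.03,"ty":0,"tz":0,"roll":0},{"tx":0,"ty":0,"tz":0,"roll":0},{"tx":0,"ty":0,"tz":0,"roll":0}]}}

```text
time: 12.68
tool_pos: [0.3633, 0.3395, 0.317]
tool_rot: [0.0, 0.045, 0.999, 0.0]
force: [0.5, 0.6, 0.6]
width: 0.8
```

```bash
python3 - <<'E'
from h import *
s=monitor.read_state();print(s["time"],s["tool_pos"],s["force"])
for n in["scene","top"]:
    cv2.imwrite(f"pics/{n}8.png",eyes.get_image(n)["frame"])
f=cv2.imread("pics/scene8.png")[210:400,300:540];cv2.imwrite("pics/s8c.png",cv2.resize(f,None,fx=3,fy=3,interpolation=cv2.INTER_CUBIC))
E
```

```text
12.675 [0.36325511 0.33947305 0.31703631] [0.46369608 0.5753626  0.62592754]
```

View pics/s8c.png

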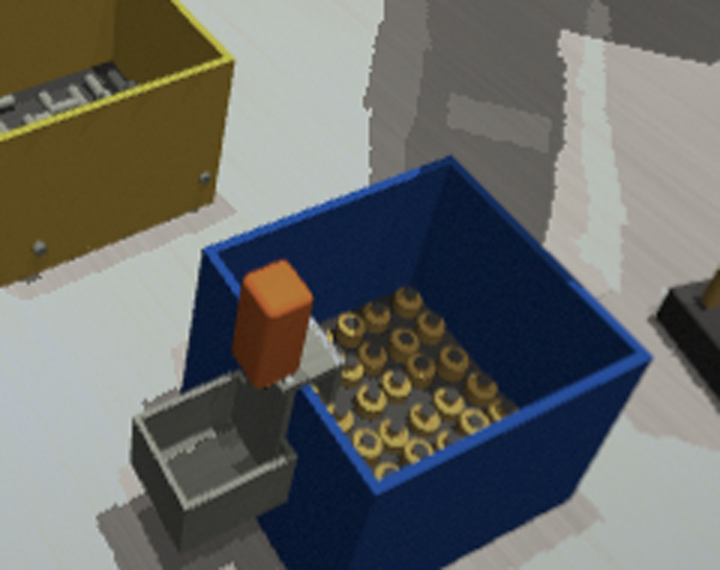

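View pics/top8.png

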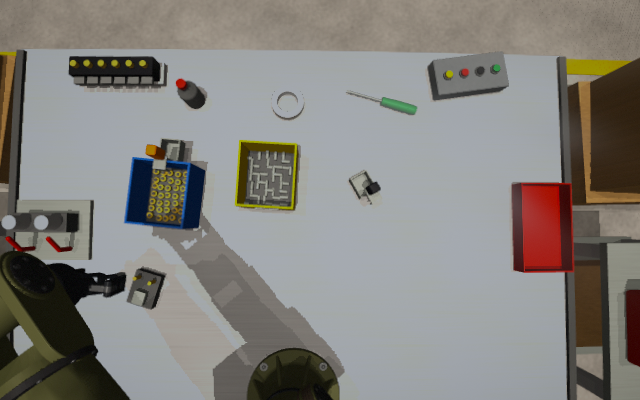

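The scoop hangs on the blue bin's far wall, with the grip upright at about (154,152) in the top view and the cup outside. The black scoop is still at (367,187). I'll run one stillness check and then hand in.

```bash
python3 - <<'E'
from h import *
from workcell import ticket
a=cv2.imread("pics/scene8.png")
for _ in range(4): b=eyes.get_image("scene")["frame"]
x=cv2.absdiff(a,b)[250:400,340:440]; print("max diff",x.max(),x.mean())
o=cv2.imread("pics/scene0.png"); print("black diff",cv2.absdiff(o,b)[145:210,255:300].mean())
print(ticket.finish_job())
E
```

```text
max diff 42 1.0
black diff 5.557378917378918
the job is handed in; nothing more can be done
None
```

The orange scoop is hanging by its hook over the far wall of the blue bin, cup outside, and the job is handed in at about 13 s of the 48 s allowed.

- **Set-down:** the hook bar met the rim at the expected height, with about 5–6 N of contact. I then opened the fingers with no visible shift of the scoop, and backed the arm away.
- **Final pictures:** the scoop looks upright, with its back plate against or within about 1 mm of the wall. The arm is well clear of it.
- **Stillness check:** over about 0.2 s the mean pixel change around the scoop was 1.0 (image noise level), but single pixels changed by up to 42. I took the peak for noise and did not look further.
- **Black scoop:** it was not touched and stands at the same place in the top picture, near (367,187). The scene crop around it differs from the start by 5.6 on average. I put that down to changed arm shadows but did not separate it out.
- **Refused call:** my first move call was rejected for missing keys, and nothing moved.
- **Camera disagreement:** the top and scene cameras put the bin about 4 mm apart in y. I relied on the wrist camera's close-up for the final fit.

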